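Hang the second dip basket on the drying hook and set the air for two

TASK

Take the wire dip basket that stands on the bench by its upright grip, carry it upright to the drying stand and hang it by its bail in the free front sag of the hook: lower it gently onto the rod, do not drop it, and neither dislodge the basket already hanging there nor set it swinging hard. Since the stand now dries two baskets, set its air slider to the two-dot mark. Let go of everything with both baskets hanging still, and leave the other things on the bench alone.

Things in the scene. Friction and masses are not known exactly. Their poses are not given: they have to be found in the camera images.
- drying_stand: Fixed drying stand: white blower base 180 (x) x 220 (y) x 42 mm with steel air deck; mast at the rear (x +66, y -35 mm, top at z 210); from it one hook of bent 8 mm rod runs to the stand's -x (towards the robot) along y = -35 mm, crest at z 199. It has two sags 64 mm apart, 10 mm deep (rear one occupied, front one free), then an upturned tip. Origin: centre of underside, z up; yaw varies
- front_seat (a point): where the eye point of a basket comes to rest in the free front sag: at x -42, y -35, z 192.6 mm in the stand's frame (the rod's top there is at z 189). Axes as the stand's
- rear_seat (a point): the same point of the occupied rear sag: x +22, y -35, z 192.6 mm in the stand's frame
- hook_tip (a point): top of the ball on the hook's upturned tip: x -65, y -35, z 213.5 mm in the stand's frame; ball 11 mm across. The bail has to pass over it to reach the front sag
- bench_basket: Wire-mesh dip basket to be hung, standing on the bench, 0.12 to 0.24 kg, its small load fixed in it. Mesh box 46 (x) x 94 (y) x 42 mm high; a 4.4 mm wire bail in its y-z plane rises from the short ends to an apex 118 mm up. To hang it, its x axis must lie along the stand's x axis, either way round. Origin: centre of its underside, z up
- bench_basket_eye (a point): centre of the bail wire at its inverted-V apex, 118 mm above the basket's underside; it hangs on the hook here. The opening under the apex is 48 mm wide 18 mm below it, and 65 mm wide 45 mm below it
- bench_basket_grip (a point): TCP point on the white plastic grip that stands on the apex, 144 mm above the basket's underside (fingertips then end above the bail). The grip is 13 (x) x 18 (y) mm and reaches from 123 to 161 mm above the underside: take it from above, closing along the basket's y (18 mm)
- hung_basket: An identical basket that already hangs in the rear sag; same frame. Hanging, its underside is 75 mm above the bench
- hung_basket_eye (a point): apex of the hanging basket's bail, as for the other one
- air_slider (a joint): position of the black air slider, in m: 0 at the rear end of its track, growing towards the stand's front (-x) up to 0.075. Marks on the aluminium strip beside the track: one dot at 0.015, two dots at 0.040, three dots at 0.065. It stays where it is left; it takes 1.5 to 2 N to move
- slider_top (a point): centre of the top of the black slider cap, which is 14 (x) x 13 (y) mm and stands 20 mm free above the stand's deck (deck 43 mm, top 67.5 mm above the bench). Moves with the slider along the stand's x axis at y +75 mm
- two_dot_mark (a point): where the centre of the slider cap's top is when the slider is at the two-dot mark: x 0, y +75, z 67.5 mm in the stand's frame
- parts_cup: loose grey parts cup, 54 mm across, 36 mm high, near the front left of the bench; leave alone. Origin: centre of its underside
- contact_plate: loose round contact plate, 65 mm across, 15 mm high, behind the bench basket; leave alone. Origin: centre of its underside
- parts_drawers: blue steel drawer box, fixed, 220 (x) x 300 (y) x 230 mm high, to the right of the stand: reach round or over it. A spray bottle 200 mm high stands in front of it. Origin: centre of its underside

How it is judged:
By the outcome, as a careful person would: the job done as asked, in the order asked, and still so for the second after the job is handed in, with the robot touching nothing.
It also fails if it takes over 59 s, if anything falls off the work surface, if the arm or the gripper's body presses on something with over 40 N, if the wrist force passes 120 N, or if a joint passes its speed limit or range.

ROBOT

A 7-joint arm with a two-finger parallel gripper is mounted at the origin on a cart in front of the work surface, level with it; the furniture and walls round the work are solid. World frame = base frame: x ahead of the robot, y to its left, z up, the work surface at z = 0. Lengths are in m, angles in rad, forces in N, time in s.
With the tool pointing down it reaches from about 0.425 to 0.95 m from the base axis. Payload 4.7 kg.
Tool frame: the origin (TCP) lies between the finger pads, 19 mm behind the fingertips; this is the grasp point; z points along the fingers, y is the line along which they close (so a half turn about z gives the same grasp; the last joint's range is limited). The gripper opens to 85 mm and grips with 20 to 120 N. Pads are 22 mm wide; open, the fingers measure 114 mm over their backs; the gripper's body (76 mm by 85 mm) begins 54 mm behind the grasp point. The pads swing forward as they close: fully open they stand 13 mm farther back than shut.
Start: joints at [1.234, 0.469, -0.049, 1.532, 0.024, 1.141, -0.082], TCP at [0.205, -0.643, 0.25] pointing down, gripper open.
Joint ranges: [-2.59, 2.59], [-0.33, 1.99], [-1.39, 1.29], [0.1, 2.45], [-1.04, 4.18], [0.21, 1.99], [-2.66, 2.66]. Speed limits (rad/s): [2.57, 2.57, 3.14, 3.14, 3.14, 3.14, 3.14].

INTERFACE

Orientations are given as a unit quaternion [w, x, y, z].
In Python, from bench import manip, order, read_camera gives the robot as it stands (manip), with the cameras as plain functions and the job (order).
- The arm moves only by the tool shift_gripper, called after "Request:" in YAML: its name, and indented under it one key for each argument. Schema: {"type":"object","properties":{"deltas":{"type":"array","items":{"type":"object","properties":{"r":{"type":"array","items":{"type":"number"},"minItems":3,"maxItems":3},"d":{"type":"array","items":{"type":"number"},"minItems":3,"maxItems":3},"finger_gap":{"type":"number"}},"additionalProperties":false,"required":["finger_gap"]},"minItems":1,"maxItems":10},"grip_n":{"type":"number"},"only":{"type":"string"},"quiet":{"type":"boolean"},"lines":{"type":"string"}},"required":["deltas"],"additionalProperties":false}. deltas is a list of rows, 1 to 10 of them, each an object with the fields r (a list: a rotation vector rx, ry, rz in rad), d (a list: dx, dy, dz in m), finger_gap (the opening from 0.0 (shut) to 1.0 (fully open)); a field left out counts as zero (the opening has to be given); each row is the pose to reach, as a shift and turn from the pose commanded when the call began, along the tool's axes at that moment; what a row does not reach only later rows make up. A row lasts 1/8 s, in which the tool goes at most 0.0625 m and 0.188 rad, less where a joint would pass 70% of its speed; a pose out of reach is approached as far as the arm can. The fingers move at their own pace and stop on an object; grip_n is the grip in N (left out, the last holds). Time passes only in rows, so rows that do not move let the fingers close. The tool returns the time, the measured TCP pose, the force, the opening and the grip force at its end. only (a regular expression) keeps the lines of the reply that match it, lines (a string "A,B") keeps lines A to B, and quiet returns only ok. Input that does not fit is refused with a message, and nothing moves.
- manip.observe(): the state, without advancing time (a new reading comes with each control period).
- read_camera(name): name is "scene" or "top" or "wrist"; returns a dict with "pixels" (480x640x3 uint8, blue, green, red), "vfov" (degrees; the focal length in pixels is half the picture's height over the tangent of half this angle, whatever the lens; pixels are square), "cx", "cy" (the principal point, pixels), "R" (3x3) and "t" (3): a world point X has camera coordinates R X + t. Camera axes: x right, y down, z forward; pixel columns grow to the right and rows downward; lengths in m; the calibration is good to about 2 mm. A picture is of the moment at which its call begins. There is no depth.
- order.sign_off(): hands the job in; it is judged then, once.
The state is a dict: "time": time; "q": joint angles; "joint_vel": joint speeds; "effort": joint torques, N m; "position": TCP position; "ee_rot": TCP orientation; "contact_force": force on the tool from outside, world axes, zero at the start; "moment": the same for the moment, N m; "width": opening from 0.0 (shut) to 1.0 (fully open); "grip_force": force on a finger pad.
Only numpy, scipy, OpenCV 4.12 (cv2) and the standard library are available. Lean on these libraries where they do the work, as an engineer would, in place of code of your own. Each camera call takes 0.05 s, during which the arm holds its last target. There are 200 camera calls.

## Working session

There is one attempt and no reset: what is moved stays moved. The work goes in short steps, Python scripts to look and compute and a tool call to move; the robot and the scene stay as the last step left them, time stands still between calls to the robot, and variables do not carry over. Pictures are saved under pics/ and viewed, at most 10 in all, crops included, and the job is handed in when it is done.

```bash
ls; mkdir -p pics
```

Run:
```python
from bench import manip, order, read_camera
import cv2,numpy as np
s=manip.observe();print(s['time'],s['position'],s['ee_rot'],s['width'])
for n in("scene","top"):
    c=read_camera(n);cv2.imwrite(f"pics/{n}0.png",c['pixels']);print(n,c['vfov'],c['cx'],c['cy'],np.round(c['R'],4).tolist(),np.round(c['t'],4).tolist())
```

```text
bench.py
pics
0.0 [ 0.20433014 -0.64274886  0.24893658] [-9.73169882e-04  9.88182188e-01  1.53280725e-01 -1.90961526e-04] 1.0014971727777444
scene 48.62661008904501 314.11519393495286 238.13376156345348 [[-0.5022, -0.8648, 0.0013], [-0.6204, 0.3592, -0.6972], [0.6025, -0.3509, -0.7169]] [0.3366, 0.3671, 0.8968]
top 54.920750147232525 322.33320042934844 240.2632247774412 [[0.0158, -0.9998, -0.0131], [-0.9969, -0.0147, -0.0772], [0.077, 0.0143, -0.9969]] [0.0867, 0.5025, 1.0265]
```

View pics/scene0.png

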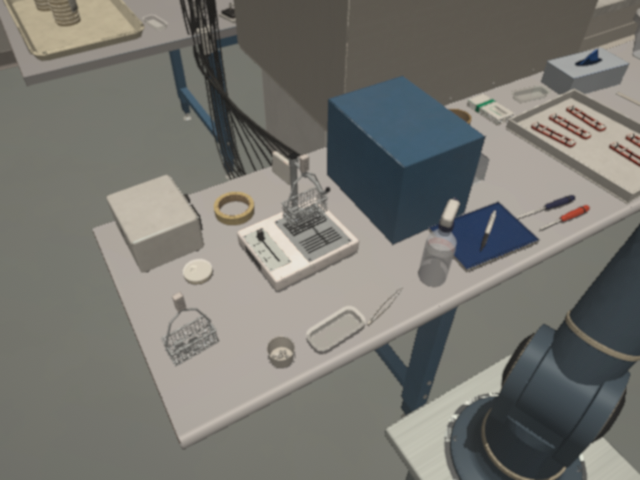

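View pics/top0.png

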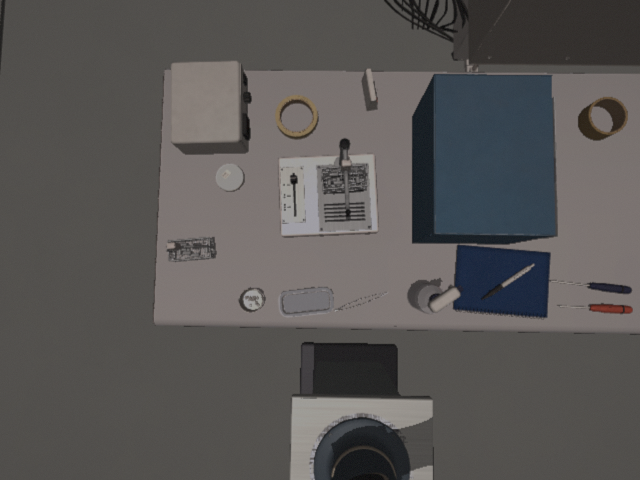

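Create h.py:
```python
import cv2,numpy as np
from bench import manip, order, read_camera
def cam(n):
    c=read_camera(n);c['f']=240/np.tan(np.radians(c['vfov'])/2);return c
def ray(c,u,v):
    d=c['R'].T@np.array([(u-c['cx'])/c['f'],(v-c['cy'])/c['f'],1]);return -c['R'].T@c['t'],d/np.linalg.norm(d)
def plane(c,u,v,z):
    o,d=ray(c,u,v);return o+d*(z-o[2])/d[2]
def tri(*cuv):
    A=0;b=0;P=[]
    for c,u,v in cuv:
        o,d=ray(c,u,v);M=np.eye(3)-np.outer(d,d);A=A+M;b=b+M@o;P.append((o,M))
    X=np.linalg.solve(A,b);return X,[np.linalg.norm(M@(X-o)) for o,M in P]
def proj(c,X):
    p=c['R']@np.asarray(X)+c['t'];return p[:2]/p[2]*c['f']+[c['cx'],c['cy']]
```

Run:
```python
from h import *
t=cam("top");s=cam("scene")
a=cv2.resize(t['pixels'][135:335,150:390],None,fx=3.3,fy=3,interpolation=cv2.INTER_CUBIC)
a=cv2.resize(t['pixels'][135:320,150:390],(780,601-1),interpolation=cv2.INTER_CUBIC)
b=cv2.resize(s['pixels'][145:375,150:370],None,fx=2.6,fy=2.6,interpolation=cv2.INTER_CUBIC)
cv2.imwrite("pics/a.png",a);cv2.imwrite("pics/b.png",b);print(a.shape,b.shape)
# white stand top in top view
p=t['pixels'].astype(int);m=((p.min(2)>150)).astype('uint8')
m[:,:270]=0;m[:,390:]=0;m[:150]=0;m[245:]=0
m=cv2.morphologyEx(m,cv2.MORPH_CLOSE,np.ones((45,45)))
k=max(cv2.findContours(m,0,2)[0],key=cv2.contourArea);print(cv2.minAreaRect(k),[plane(t,*q,.042).round(4).tolist() for q in cv2.boxPoints(cv2.minAreaRect(k))])
```

```text
(600, 780, 3) (598, 572, 3)
((327.6763916015625, 194.55755615234375), (75.4504623413086, 94.69314575195312), 87.51044464111328) [[0.6816, 0.1952, 0.042], [0.6937, -0.0175, 0.042], [0.5236, -0.026, 0.042], [0.5113, 0.184, 0.042]]
```

View pics/a.png

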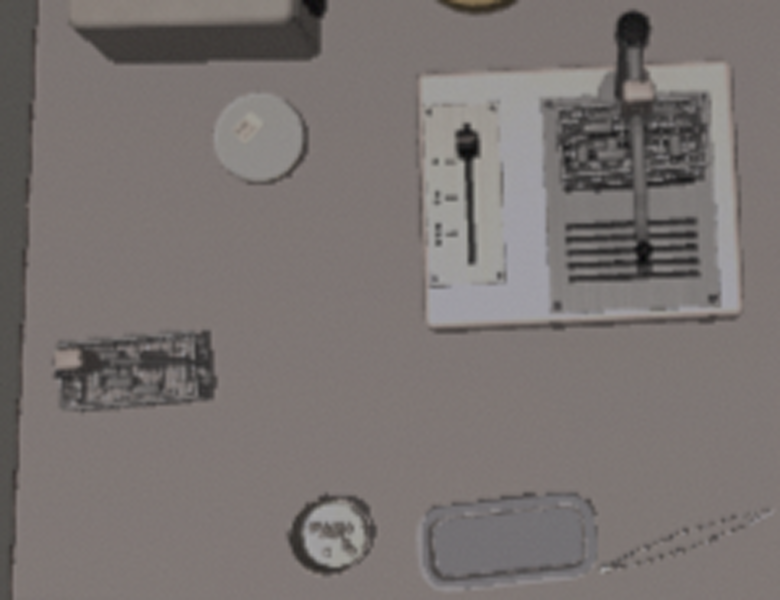

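View pics/b.png

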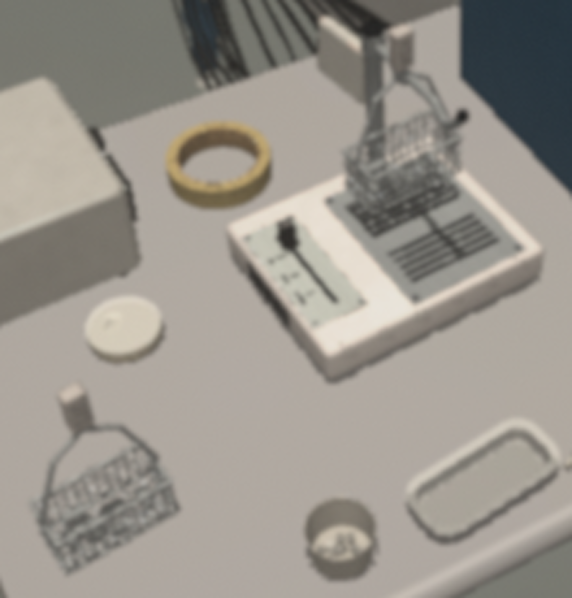

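Top crop: stand corners at (418,74), (728,62), (742,318), (428,328); slider cap (467,142), hook ball (642,250), bench grip (67,360), two-dot row at 197. Scene crop: bench grip top (74,392), ball (462,117).

Run:
```python
from h import *
t=cam("top");s=cam("scene")
A=lambda x,y:(150+(x+.5)/3.25-.5,135+(y+.5)/3.2432-.5)
B=lambda x,y:(150+(x+.5)/2.6-.5,145+(y+.5)/2.6-.5)
C=np.array([plane(t,*A(*q),.042) for q in[(418,74),(728,62),(742,318),(428,328)]]);print(C.round(4).tolist())
c=C.mean(0);ex=(C[0]+C[1]-C[2]-C[3]);ey=C[0]+C[3]-C[1]-C[2]
yx=np.arctan2(ex[1],ex[0]);yy=np.arctan2(-ey[0],ey[1]);print('stand',c.round(4),np.degrees([yx,yy]),np.hypot(*ex[:2])/2,np.hypot(*ey[:2])/2)
print('ball',tri((t,*A(642,250)),(s,*B(462,117))))
print('ball plane',plane(t,*A(642,250),.208))
yaw=(yx*.18+yy*.22)/.4;R=np.array([[np.cos(yaw),-np.sin(yaw)],[np.sin(yaw),np.cos(yaw)]])
for n,x,y,z in[('tip',-65,-35,208),('front',-42,-35,192.6),('two',0,75,67.5)]:
    X=np.r_[c[:2]+R@[x/1e3,y/1e3],z/1e3];print(n,X.round(4),(proj(t,X)-[150,135])*3.25,(proj(s,X)-[150,145])*2.6)
sl=plane(t,*A(466,142),.0675);print('slider',sl,R.T@(sl[:2]-c[:2]))
print('grip',tri((t,*A(67,359)),(s,*B(73,394))),plane(t,*A(67,359),.161))
for z,pts in((.0,[(62,410),(215,399)]),(.042,[(57,342),(210,331)])):
    P=[plane(t,*A(*q),z) for q in pts];d=P[0]-P[1];print(np.round(P,4).tolist(),np.hypot(*d[:2]),np.degrees(np.arctan2(-d[0],d[1])))
# automatic grip blob
for n,cc in(("t",t),("s",s)):
    p=cc['pixels'].astype(int);x,y=(A(67,359) if n=="t" else B(73,400));x,y=int(x),int(y)
    print(p[y-5:y+7,x-6:x+8].min(2))
```

```text
[[0.6849, 0.1963, 0.042], [0.696, -0.0182, 0.042], [0.518, -0.029, 0.042], [0.508, 0.1854, 0.042]]
stand [0.6018 0.0836 0.042 ] [3.51127494 2.82009411] 0.17780978192762797 0.21466542985279888
ball (array([0.5403508 , 0.04575815, 0.20772646]), [np.float64(0.00052376550786728), np.float64(0.000523765507867226)])
ball plane [0.54061146 0.0461995  0.208     ]
tip [0.5388 0.0451 0.208 ] [642.69421084 252.62752364] [462.29824086 116.77815354]
front [0.5617 0.0464 0.1926] [639.9019236  217.25434119] [445.34372839 115.70371324]
two [0.5977 0.1585 0.0675] [465.96131043 191.81568053] [306.20949577 249.64056393]
slider [0.63209159 0.15996397 0.0675    ] [0.03446467 0.07456009]
grip (array([0.47538163, 0.39105565, 0.15916644]), [np.float64(0.0009430682560196142), np.float64(0.0009430682560197062)]) [0.4757437  0.39129475 0.161     ]
[[0.4491, 0.449, 0.0], [0.4586, 0.3401, 0.0]] 0.10929948887253482 4.989586696179368
[[0.4946, 0.4398, 0.042], [0.5038, 0.3348, 0.042]] 0.10535825609384711 4.969775143456068
[[116 115 116 110  95  99 100  92  95 102 107 106 105 104]
 [117 116 116 104  97 103  97  75  
[... 623 characters left out ...]
9 158 158 160 163 165 168 166 159 153 155 158 159]
 [159 158 157 159 165 169 172 173 172 164 155 150 153 158]
 [158 158 160 164 171 175 176 177 174 167 156 145 145 155]
 [155 156 163 171 176 177 176 173 167 156 142 131 136 152]
 [152 151 160 171 175 174 169 161 149 134 118 112 124 145]
 [151 144 148 161 166 162 152 139 125 112 102 102 114 138]
 [154 143 136 143 147 139 126 115 106 101  97  97 110 132]
 [156 144 129 122 121 115 107 101  97  96  94  94 103 125]
 [158 148 129 112 106 101  97  95  93  92  92  92  98 118]
 [159 153 136 113 102  97  92  90  90  90  91  90  94 110]
 [160 156 142 118 103  98  95  92  90  90  90  88  91 103]
 [161 157 145 124 106  99  97  94  92  90  91  89  90  97]]
```

Add to h.py:
```python
from scipy.spatial.transform import Rotation as Ro
def shifts(*W):
    s=manip.observe();w,x,y,z=s['ee_rot'];R=Ro.from_quat([x,y,z,w]);p=s['position']
    print('t',round(s['time'],2),'p',np.round(p,4),'w',round(s['width'],3),'F',np.round(s['contact_force'],1))
    for X in W:
        T=Ro.from_euler('z',X[3],degrees=True)*Ro.from_euler('x',np.pi)
        print(X,np.round((R.inv()*T).as_rotvec(),3),np.round(R.inv().apply(np.array(X[:3])-p),4))
```

Run:
```python
from h import *
shifts((.29,-.55,.35,17),(.40,-.35,.37,16),(.46,-.15,.37,12),(.47,.1,.36,8),(.4755,.391,.26,5))
t=cam("top")
for q in[(413,242),(553,235),(437,297)]:print(plane(t,*q,.0),plane(t,*q,.23))
```

```text
t 0.3 p [ 0.2045 -0.6431  0.2497] w 1.003 F [-1.2  0.7 -1.2]
(0.29, -0.55, 0.35, 17) [-0.001 -0.     0.011] [ 0.1097 -0.0629 -0.1003]
(0.4, -0.35, 0.37, 16) [-0.001 -0.     0.029] [ 0.2751 -0.2202 -0.1202]
(0.46, -0.15, 0.37, 12) [-0.001 -0.     0.098] [ 0.3929 -0.3926 -0.1201]
(0.47, 0.1, 0.36, 8) [-0.001  0.     0.168] [ 0.4782 -0.6278 -0.1099]
(0.4755, 0.391, 0.26, 5) [-0.001  0.     0.22 ] [ 0.5715 -0.9034 -0.0098]
[ 0.50170423 -0.11414402  0.        ] [ 0.48414277 -0.07226794  0.23      ]
[ 0.52258317 -0.43479822  0.        ] [ 0.50050542 -0.32356191  0.23      ]
[ 0.37674269 -0.16881707  0.        ] [ 0.38621147 -0.11511475  0.23      ]
```

Request:
shift_gripper:
  deltas:
    - {"d":[0.02, -0.01, -0.06], "finger_gap":1}
    - {"r":[0, 0, 0.01], "d":[0.06, -0.04, -0.1], "finger_gap":1}
    - {"r":[0, 0, 0.01], "d":[0.11, -0.063, -0.115], "finger_gap":1}
    - {"r":[0, 0, 0.015], "d":[0.152, -0.102, -0.12], "finger_gap":1}
    - {"r":[0, 0, 0.02], "d":[0.194, -0.142, -0.12], "finger_gap":1}
    - {"r":[0, 0, 0.025], "d":[0.235, -0.181, -0.12], "finger_gap":1}
    - {"r":[0, 0, 0.03], "d":[0.275, -0.22, -0.12], "finger_gap":1}
    - {"r":[0, 0, 0.05], "d":[0.315, -0.263, -0.12], "finger_gap":1}
    - {"r":[0, 0, 0.07], "d":[0.354, -0.306, -0.12], "finger_gap":1}
    - {"r":[0, 0, 0.1], "d":[0.393, -0.35, -0.12], "finger_gap":1}

```text
time: 1.6
position: [0.4735, -0.1889, 0.3703]
ee_rot: [0.0, 0.995, 0.103, 0.0]
contact_force: [0.8, -0.0, -0.6]
width: 1.001
grip_force: 0.0
```

```bash
python3 -c "
from h import *
shifts((.47,-.1,.37,12),(.47,.1,.36,8),(.4755,.391,.26,5))"
```

```text
t 1.6 p [ 0.4735 -0.1889  0.3703] w 1.001 F [ 0.8 -0.  -0.6]
(0.47, -0.1, 0.37, 12) [ 0.001 -0.001 -0.003] [ 0.0148 -0.0878  0.0003]
(0.47, 0.1, 0.36, 8) [ 0.001 -0.001  0.067] [ 0.0558 -0.2835  0.0101]
(0.4755, 0.391, 0.26, 5) [ 0.001 -0.001  0.119] [ 0.1208 -0.5673  0.11  ]
```

Request:
shift_gripper:
  deltas:
    - {"d":[0.01, -0.055, 0], "finger_gap":1}
    - {"r":[0, 0, 0.02], "d":[0.022, -0.112, 0], "finger_gap":1}
    - {"r":[0, 0, 0.04], "d":[0.034, -0.17, 0], "finger_gap":1}
    - {"r":[0, 0, 0.06], "d":[0.046, -0.228, 0], "finger_gap":1}
    - {"r":[0, 0, 0.08], "d":[0.058, -0.286, 0.01], "finger_gap":1}
    - {"r":[0, 0, 0.1], "d":[0.07, -0.344, 0.02], "finger_gap":1}
    - {"r":[0, 0, 0.119], "d":[0.083, -0.4, 0.035], "finger_gap":1}
    - {"r":[0, 0, 0.119], "d":[0.096, -0.456, 0.055], "finger_gap":1}
    - {"r":[0, 0, 0.119], "d":[0.108, -0.512, 0.08], "finger_gap":1}
    - {"r":[0, 0, 0.119], "d":[0.1208, -0.5673, 0.105], "finger_gap":1}

```text
time: 2.85
position: [0.4745, 0.3909, 0.2643]
ee_rot: [0.0, 0.999, 0.044, 0.0]
contact_force: [1.0, -0.4, 0.4]
width: 0.998
grip_force: 0.0
```

Request:
shift_gripper:
  deltas:
    - {"finger_gap":1}
    - {"finger_gap":1}

```text
time: 3.1
position: [0.4744, 0.3891, 0.2648]
ee_rot: [0.0, 0.999, 0.044, -0.0]
contact_force: [0.6, 0.0, -0.5]
width: 0.996
grip_force: 0.0
```

```bash
python3 -c "
from h import *
shifts((.4755,.391,.22,5),(.4755,.391,.144,5))
c=cam('wrist');cv2.imwrite('pics/w1.png',c['pixels'])
print(proj(c,(.4755,.391,.161)),proj(c,(.4755,.391,.123)))"
```

```text
t 3.1 p [0.4744 0.3891 0.2648] w 0.996 F [ 0.6  0.  -0.5]
(0.4755, 0.391, 0.22, 5) [0.001 0.    0.002] [ 0.0013 -0.0019  0.0448]
(0.4755, 0.391, 0.144, 5) [0.001 0.    0.002] [ 0.0013 -0.0019  0.1208]
[318.86971654 246.58902735] [319.2161106  231.67856346]
```

View pics/w1.png

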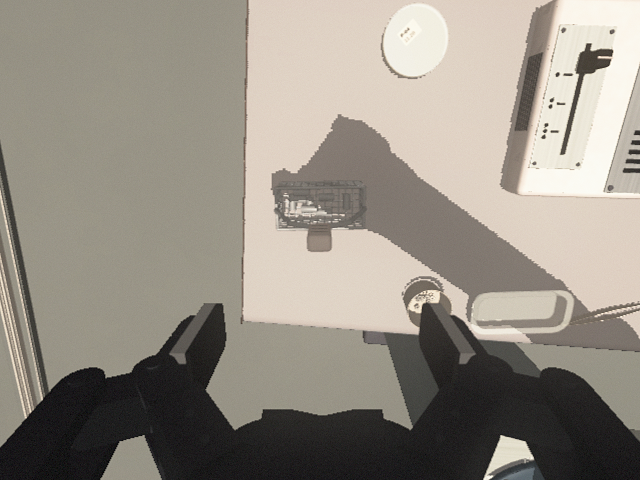

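The wrist view shows the grip at (319,241), under the tool and well aligned. I'll measure its edges exactly.

Run:
```python
from h import *
c=cam('wrist');p=c['pixels'].astype(int)
print(p[222:258:1,313:326].mean((1,2)).round().tolist());print(p[244:249,300:340].mean((0,2)).round().tolist())
t5=np.radians(5);
for dx in(-.0065,.0065):
    for z in(.161,.123):print(dx,z,proj(c,(.4755+dx,.391,z)))
for dy in(-.009,.009):print(dy,proj(c,(.4755,.391+dy,.161)))
```

```text
[151.0, 134.0, 113.0, 110.0, 98.0, 110.0, 104.0, 103.0, 112.0, 102.0, 105.0, 113.0, 114.0, 115.0, 125.0, 135.0, 137.0, 138.0, 139.0, 139.0, 139.0, 138.0, 137.0, 137.0, 137.0, 136.0, 137.0, 137.0, 131.0, 121.0, 170.0, 206.0, 209.0, 209.0, 209.0, 209.0]
[208.0, 208.0, 207.0, 209.0, 210.0, 190.0, 140.0, 127.0, 132.0, 136.0, 136.0, 137.0, 136.0, 136.0, 137.0, 137.0, 136.0, 137.0, 137.0, 137.0, 137.0, 136.0, 136.0, 139.0, 137.0, 137.0, 138.0, 136.0, 132.0, 124.0, 147.0, 196.0, 209.0, 208.0, 208.0, 206.0, 208.0, 207.0, 207.0, 208.0]
-0.0065 0.161 [317.09607639 255.62734461]
-0.0065 0.123 [317.67385208 239.73796473]
0.0065 0.161 [318.6252731  238.51632396]
0.0065 0.123 [319.01037423 224.64787235]
-0.009 [330.35866283 248.18210085]
0.009 [305.32380199 246.09932866]
```

Request:
shift_gripper:
  deltas:
    - {"d":[0.001, -0.001, 0.04], "finger_gap":1}
    - {"d":[0.0022, -0.0019, 0.08], "finger_gap":0.7}
    - {"d":[0.0022, -0.0019, 0.11], "finger_gap":0.6}
    - {"d":[0.0022, -0.0019, 0.1208], "finger_gap":0.5}
    - {"d":[0.0022, -0.0019, 0.1208], "finger_gap":0.4}
    - {"d":[0.0022, -0.0019, 0.1208], "finger_gap":0}
    - {"d":[0.0022, -0.0019, 0.1208], "finger_gap":0}
    - {"d":[0.0022, -0.0019, 0.1208], "finger_gap":0}
    - {"d":[0.0022, -0.0019, 0.1208], "finger_gap":0}
    - {"d":[0.0022, -0.0019, 0.1208], "finger_gap":0}
  grip_n: 45

```text
time: 4.45
position: [0.4771, 0.3919, 0.146]
ee_rot: [-0.0, 0.999, 0.044, 0.001]
contact_force: [0.4, -1.9, 5.9]
width: 0.205
grip_force: 45.0
```

Request:
shift_gripper:
  deltas:
    - {"d":[0, 0, -0.005], "finger_gap":0}
    - {"d":[0, 0, -0.02], "finger_gap":0}
    - {"d":[0, 0, -0.045], "finger_gap":0}
    - {"d":[0, 0, -0.075], "finger_gap":0}
    - {"d":[0, 0, -0.1], "finger_gap":0}
    - {"d":[0, 0, -0.115], "finger_gap":0}
    - {"d":[0, 0, -0.12], "finger_gap":0}
    - {"d":[0, 0, -0.12], "finger_gap":0}

```text
time: 5.45
position: [0.476, 0.3912, 0.2638]
ee_rot: [0.0, 0.999, 0.044, -0.0]
contact_force: [-0.3, 1.3, -2.0]
width: 0.202
grip_force: 44.1
```

```bash
python3 -c "
from h import *
shifts((.4825,.0425,.27,3.2),(.5625,.047,.27,3.2))
c=cam('scene');cv2.imwrite('pics/s2.png',cv2.resize(c['pixels'][100:340,100:420],(800,600)))"
```

```text
t 5.45 p [0.476  0.3912 0.2638] w 0.202 F [-0.3  1.3 -2. ]
(0.4825, 0.0425, 0.27, 3.2) [0.001 0.001 0.033] [-0.0245  0.3479 -0.006 ]
(0.5625, 0.047, 0.27, 3.2) [0.001 0.001 0.033] [ 0.0556  0.3505 -0.0061]
```

View pics/s2.png

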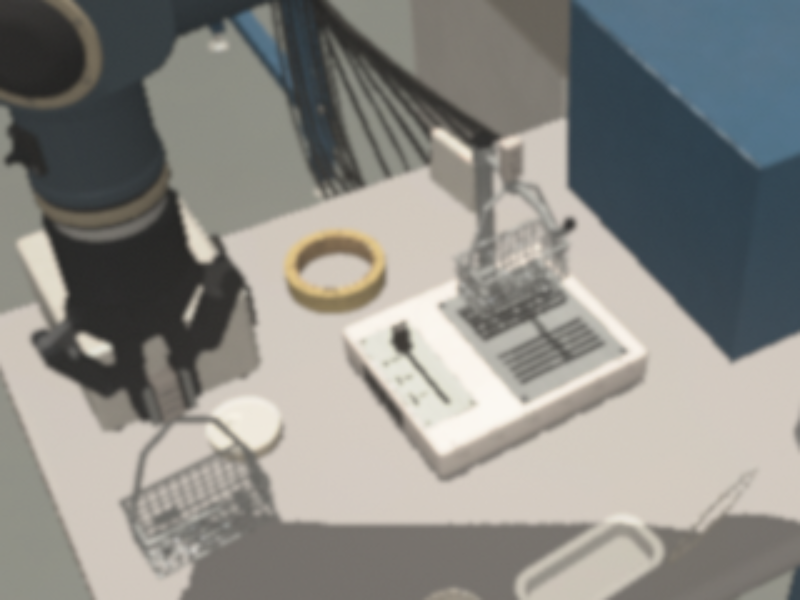

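The basket hangs squarely in the gripper (crop ~(195,490)). Carrying it to in front of the hook.

Request:
shift_gripper:
  deltas:
    - {"r":[0, 0, 0.005], "d":[-0.001, 0.015, -0.004], "finger_gap":0}
    - {"r":[0, 0, 0.01], "d":[-0.004, 0.05, -0.008], "finger_gap":0}
    - {"r":[0, 0, 0.015], "d":[-0.007, 0.095, -0.008], "finger_gap":0}
    - {"r":[0, 0, 0.02], "d":[-0.01, 0.145, -0.008], "finger_gap":0}
    - {"r":[0, 0, 0.025], "d":[-0.014, 0.195, -0.008], "finger_gap":0}
    - {"r":[0, 0, 0.03], "d":[-0.017, 0.245, -0.008], "finger_gap":0}
    - {"r":[0, 0, 0.033], "d":[-0.02, 0.29, -0.008], "finger_gap":0}
    - {"r":[0, 0, 0.033], "d":[-0.023, 0.325, -0.008], "finger_gap":0}
    - {"r":[0, 0, 0.033], "d":[-0.0245, 0.344, -0.008], "finger_gap":0}
    - {"r":[0, 0, 0.033], "d":[-0.0245, 0.348, -0.008], "finger_gap":0}

```text
time: 6.75
position: [0.4821, 0.0404, 0.2719]
ee_rot: [0.0, 1.0, 0.026, -0.0]
contact_force: [-0.5, 0.6, -2.1]
width: 0.204
grip_force: 44.3
```

Request:
shift_gripper:
  deltas:
    - {"finger_gap":0}
    - {"finger_gap":0}
    - {"finger_gap":0}

```text
time: 7.12
position: [0.4826, 0.0436, 0.2722]
ee_rot: [-0.0, 1.0, 0.029, 0.0]
contact_force: [-0.7, 1.0, -2.1]
width: 0.207
grip_force: 44.3
```

Run:
```python
from h import *
c=cam('scene');t=cam('top');w=cam('wrist')
shifts((.5625,.047,.27,3.2),(.5625,.047,.222,3.2))
e=manip.observe()['position']-[0,0,.027]
f=lambda X:((proj(c,X)-[180,100])*4).round()
print('eye',f(e),'tip',f((.5405,.046,.208)))
cv2.imwrite('pics/s3.png',cv2.resize(c['pixels'][100:250,180:380],(800,600),interpolation=cv2.INTER_CUBIC))
```

```text
t 7.28 p [0.4827 0.0431 0.2722] w 0.207 F [-0.5 -0.7 -2.3]
(0.5625, 0.047, 0.27, 3.2) [-0.    -0.     0.001] [0.0799 0.0007 0.0022]
(0.5625, 0.047, 0.222, 3.2) [-0.    -0.     0.001] [0.0799 0.0007 0.0502]
eye [658. 365.] tip [588. 358.]
```

View pics/s3.png

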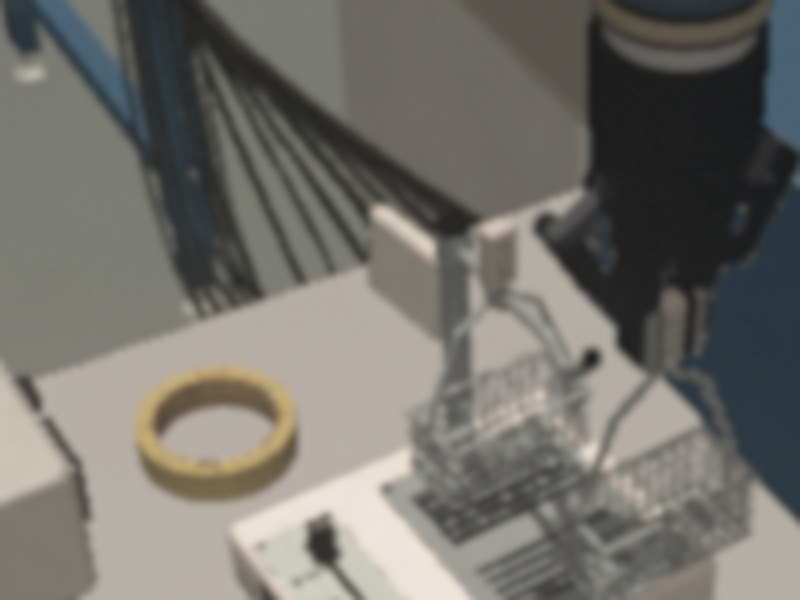

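The bail apex is at (668,370) and the hook ball at (592,357) in the crop, close to predictions, so I'm moving in over the tip.

Request:
shift_gripper:
  deltas:
    - {"d":[0.006, 0, 0], "finger_gap":0}
    - {"d":[0.018, 0, 0], "finger_gap":0}
    - {"d":[0.033, 0, 0], "finger_gap":0}
    - {"d":[0.048, 0.0005, 0], "finger_gap":0}
    - {"d":[0.062, 0.0007, 0], "finger_gap":0}
    - {"d":[0.073, 0.0007, 0], "finger_gap":0}
    - {"d":[0.079, 0.0007, 0], "finger_gap":0}
    - {"d":[0.081, 0.0007, 0], "finger_gap":0}
    - {"d":[0.081, 0.0007, 0], "finger_gap":0}
    - {"d":[0.081, 0.0007, 0], "finger_gap":0}

```text
time: 8.52
position: [0.5633, 0.0465, 0.2723]
ee_rot: [0.0, 1.0, 0.028, -0.0]
contact_force: [0.4, -0.4, -1.8]
width: 0.203
grip_force: 44.3
```

Run:
```python
from h import *
c=cam('scene');t=cam('top')
shifts((.5635,.047,.222,3.2))
e=manip.observe()['position']-[0,0,.027]
f=lambda X:((proj(c,X)-[220,130])*5).round()
print('eye',f(e),'tip',f((.5405,.046,.208)),f((.5625,.047,.189)))
a=cv2.resize(c['pixels'][130:250,220:340],(600,600),interpolation=cv2.INTER_CUBIC)
cv2.imwrite('pics/s4.png',a)
```

```text
t 8.62 p [0.5633 0.0464 0.2723] w 0.2 F [-0.9  0.1 -1.7]
(0.5635, 0.047, 0.222, 3.2) [ 0. -0.  0.] [ 0.0002 -0.0006  0.0503]
eye [506. 193.] tip [535. 298.] [504. 304.]
```

View pics/s4.png

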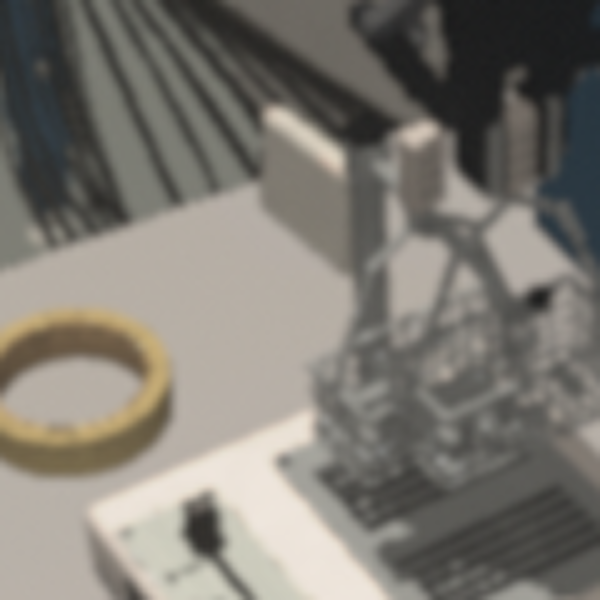

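Request:
shift_gripper:
  deltas:
    - {"d":[0, 0, 0.006], "finger_gap":0}
    - {"d":[0, 0, 0.016], "finger_gap":0}
    - {"d":[0, 0, 0.027], "finger_gap":0}
    - {"d":[0, 0, 0.036], "finger_gap":0}
    - {"d":[0, 0, 0.042], "finger_gap":0}
    - {"d":[0, 0, 0.045], "finger_gap":0}
    - {"d":[0, 0, 0.0465], "finger_gap":0}
    - {"d":[0, 0, 0.0465], "finger_gap":0}

```text
time: 9.62
position: [0.5637, 0.0465, 0.2259]
ee_rot: [0.0, 1.0, 0.028, 0.0]
contact_force: [0.2, 0.2, -1.5]
width: 0.206
grip_force: 44.3
```

Request:
shift_gripper:
  deltas:
    - {"d":[0, 0, 0.001], "finger_gap":0}
    - {"d":[0, 0, 0.002], "finger_gap":0}
    - {"d":[0, 0, 0.002], "finger_gap":0}

```text
time: 10.0
position: [0.5636, 0.0464, 0.2237]
ee_rot: [0.0, 1.0, 0.028, 0.0]
contact_force: [-0.0, -0.4, -2.9]
width: 0.206
grip_force: 44.3
```

Request:
shift_gripper:
  deltas:
    - {"d":[0, 0, 0.001], "finger_gap":0}
    - {"d":[0, 0, 0.0015], "finger_gap":0}
    - {"d":[0, 0, 0.0015], "finger_gap":0}

```text
time: 10.38
position: [0.5635, 0.0464, 0.2221]
ee_rot: [0.0, 1.0, 0.028, -0.0]
contact_force: [0.4, 0.3, -2.3]
width: 0.201
grip_force: 44.3
```

Request:
shift_gripper:
  deltas:
    - {"d":[0, 0, 0.001], "finger_gap":0}
    - {"d":[0, 0, 0.0015], "finger_gap":0}
    - {"d":[0, 0, 0.0015], "finger_gap":0}

```text
time: 10.75
position: [0.5638, 0.0465, 0.221]
ee_rot: [0.0, 1.0, 0.028, 0.0]
contact_force: [-0.7, 0.1, 0.2]
width: 0.201
grip_force: 44.5
```

Request:
shift_gripper:
  deltas:
    - {"d":[0, 0, 0.001], "finger_gap":0}
    - {"d":[0, 0, 0.001], "finger_gap":0}
    - {"d":[0, 0, 0.001], "finger_gap":0}

```text
time: 11.12
position: [0.5642, 0.0466, 0.2206]
ee_rot: [0.0, 1.0, 0.028, 0.001]
contact_force: [-0.2, -0.5, 5.9]
width: 0.203
grip_force: 45.2
```

Contact at z≈0.221, as expected for a seated eye. Relaxing the press, then opening gently.

Request:
shift_gripper:
  deltas:
    - {"d":[0, 0, -0.0006], "finger_gap":0}
    - {"d":[0, 0, -0.0008], "finger_gap":0}
    - {"d":[0, 0, -0.0008], "finger_gap":0}
  grip_n: 20

```text
time: 11.5
position: [0.5641, 0.0465, 0.2207]
ee_rot: [-0.0, 1.0, 0.028, 0.001]
contact_force: [1.3, 1.2, 3.5]
width: 0.203
grip_force: 45.0
```

Request:
shift_gripper:
  deltas:
    - {"finger_gap":0.22}
    - {"finger_gap":0.24}
    - {"finger_gap":0.27}
    - {"finger_gap":0.31}
    - {"finger_gap":0.36}
    - {"finger_gap":0.42}
    - {"finger_gap":0.5}
    - {"finger_gap":0.5}

```text
time: 12.5
position: [0.5636, 0.0464, 0.2205]
ee_rot: [0.0, 1.0, 0.028, 0.0]
contact_force: [-0.3, 0.6, -0.0]
width: 0.504
grip_force: 0.0
```

Run:
```python
from h import *
c=cam('scene')
cv2.imwrite('pics/s5.png',cv2.resize(c['pixels'][130:250,220:340],(600,600),interpolation=cv2.INTER_CUBIC))
```

```text
(no output)
```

View pics/s5.png

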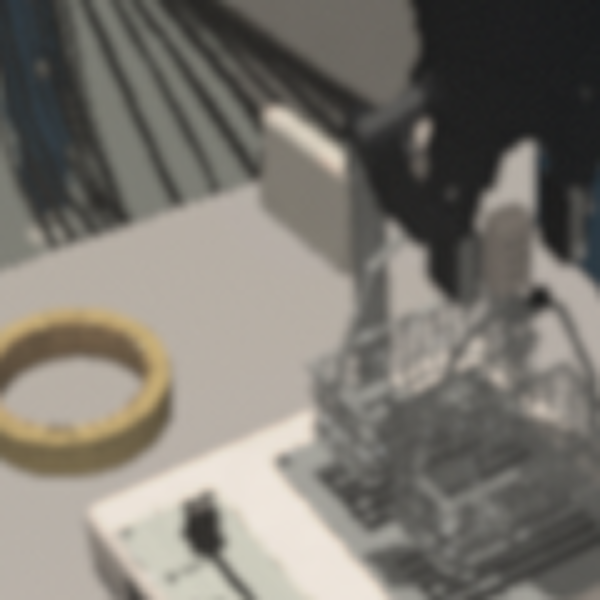

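Basket is seated: its apex is on the rod just behind the ball (540,297), and the hung basket is undisturbed. Retract and measure the slider again.

Request:
shift_gripper:
  deltas:
    - {"d":[0, 0, -0.004], "finger_gap":0.5}
    - {"d":[0, 0, -0.02], "finger_gap":0.5}
    - {"d":[0, 0, -0.05], "finger_gap":0.5}
    - {"d":[0, 0, -0.1], "finger_gap":0.5}
    - {"d":[0.0, -0.05, -0.12], "finger_gap":0.5}
    - {"d":[0, -0.11, -0.12], "finger_gap":0.4}
    - {"d":[0, -0.11, -0.12], "finger_gap":0.4}

```text
time: 13.42
position: [0.5558, 0.1629, 0.3427]
ee_rot: [-0.002, 0.999, 0.033, 0.001]
contact_force: [-0.0, -0.1, 0.7]
width: 0.397
grip_force: 0.0
```

Run:
```python
from h import *
t=cam('top');s=cam('scene');w=cam('wrist')
shifts((.632,.160,.12,3.2),(.632,.160,.069,3.2))
for X in[(.632,.160,.0675),(.6,.1585,.043)]:print(proj(t,X),proj(s,X),proj(w,X))
W=w['pixels'];cv2.imwrite('pics/full_w.png',W)
u,v=proj(w,(.61,.16,.05)).astype(int);print(u,v)
x0=max(0,min(640-240,u-120));y0=max(0,min(480-180,v-90));print(x0,y0)
cv2.imwrite('pics/w6.png',cv2.resize(W[y0:y0+180,x0:x0+240],(720,540),interpolation=cv2.INTER_CUBIC))
```

```text
t 13.57 p [0.5577 0.1556 0.3411] w 0.4 F [-0.2 -0.6  0.6]
(0.632, 0.16, 0.12, 3.2) [ 0.001 -0.001 -0.001] [ 0.0743 -0.0005  0.2211]
(0.632, 0.16, 0.069, 3.2) [ 0.001 -0.001 -0.001] [ 0.0743 -0.0005  0.2721]
[293.02114376 178.47918627] [260.17996028 231.55803632] [322.75356939 136.7575113 ]
[294.23289487 194.92269367] [267.98355435 248.04899902] [322.37190504 163.85369321]
321 155
201 65
```

View pics/w6.png

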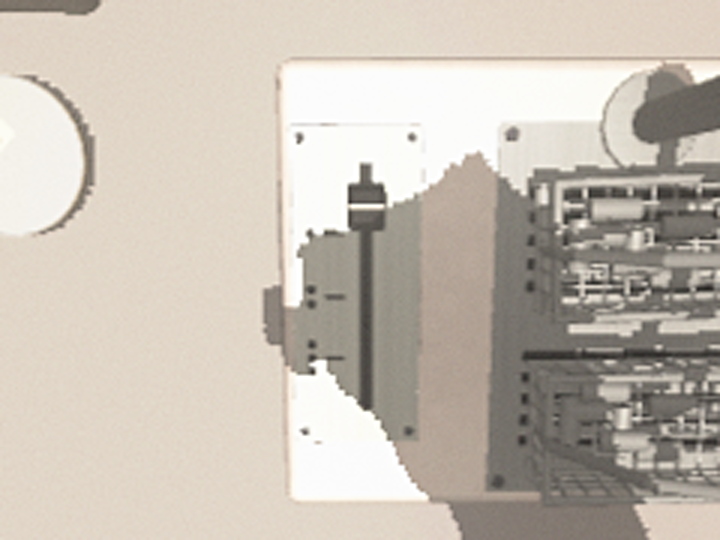

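Run:
```python
from h import *
w=cam('wrist')
A=lambda x,y:(201+(x+.5)/3-.5,65+(y+.5)/3-.5)
c=plane(w,*A(366.5,207.5),.0675);m=[plane(w,*A(335,y),.0435) for y in(233,296.5,357.5)]
r=plane(w,*A(366,164),.0435),plane(w,*A(366,408),.0435)
print(c,np.round(m,4).tolist(),np.round(r,4).tolist())
ex=np.array([np.cos(.056),np.sin(.056)]);print('to go',[(c[:2]-q[:2])@ex for q in m], (r[0]-r[1])[:2]@ex)
shifts((c[0],c[1],.12,3.2),(c[0],c[1],.069,3.2))
```

```text
[0.6353809 0.1583827 0.0675   ] [[0.6249, 0.1703, 0.0435], [0.6, 0.1692, 0.0435], [0.5753, 0.168, 0.0435]] [[0.6516, 0.1594, 0.0435], [0.5548, 0.1539, 0.0435]]
to go [np.float64(0.009800765186021276), np.float64(0.03469184689824264), np.float64(0.059498446112007594)] 0.09696637422508901
t 13.62 p [0.5578 0.1549 0.3408] w 0.403 F [ 0.5 -0.5 -0.7]
(np.float64(0.6353809033458211), np.float64(0.15838269666833843), 0.12, 3.2) [ 0.001 -0.    -0.002] [0.0775 0.0005 0.2208]
(np.float64(0.6353809033458211), np.float64(0.15838269666833843), 0.069, 3.2) [ 0.001 -0.    -0.002] [0.0775 0.0004 0.2718]
```

Request:
shift_gripper:
  deltas:
    - {"d":[0.03, 0, 0.02], "finger_gap":0.4}
    - {"d":[0.06, 0, 0.06], "finger_gap":0.4}
    - {"d":[0.076, 0, 0.11], "finger_gap":0.4}
    - {"d":[0.077, 0, 0.16], "finger_gap":0.4}
    - {"d":[0.077, 0, 0.2], "finger_gap":0.4}
    - {"d":[0.077, 0, 0.22], "finger_gap":0.4}
    - {"d":[0.077, 0, 0.24], "finger_gap":0.4}
    - {"d":[0.077, 0, 0.26], "finger_gap":0.4}
    - {"d":[0.077, 0, 0.27], "finger_gap":0.4}
    - {"d":[0.077, 0, 0.27], "finger_gap":0.4}

```text
time: 14.88
position: [0.6342, 0.1606, 0.0701]
ee_rot: [0.0, 1.0, 0.028, -0.0]
contact_force: [-0.3, 0.3, -0.3]
width: 0.401
grip_force: 0.0
```

Request:
shift_gripper:
  deltas:
    - {"finger_gap":0.3}
    - {"finger_gap":0}
    - {"finger_gap":0}
    - {"finger_gap":0}
    - {"finger_gap":0}
  grip_n: 20

```text
time: 15.5
position: [0.6349, 0.1608, 0.0715]
ee_rot: [-0.0, 1.0, 0.028, 0.001]
contact_force: [-1.5, -0.6, 5.7]
width: 0.148
grip_force: 22.8
```

Request:
shift_gripper:
  deltas:
    - {"d":[-0.003, 0, 0], "finger_gap":0}
    - {"d":[-0.009, 0, 0], "finger_gap":0}
    - {"d":[-0.016, 0, 0], "finger_gap":0}
    - {"d":[-0.023, 0, 0], "finger_gap":0}
    - {"d":[-0.029, 0, 0], "finger_gap":0}
    - {"d":[-0.033, 0, 0], "finger_gap":0}
    - {"d":[-0.0347, 0, 0], "finger_gap":0}
    - {"d":[-0.0347, 0, 0], "finger_gap":0}
    - {"d":[-0.0347, 0, 0], "finger_gap":0}

```text
time: 16.62
position: [0.6003, 0.1588, 0.0715]
ee_rot: [-0.0, 1.0, 0.028, 0.001]
contact_force: [0.5, -0.9, 6.5]
width: 0.139
grip_force: 23.0
```

Request:
shift_gripper:
  deltas:
    - {"finger_gap":0.15}
    - {"finger_gap":0.2}
    - {"finger_gap":0.4}
    - {"finger_gap":0.4}
    - {"d":[0, 0, -0.01], "finger_gap":0.4}
    - {"d":[0, 0, -0.04], "finger_gap":0.4}
    - {"d":[0, 0, -0.09], "finger_gap":0.4}
    - {"d":[0, 0, -0.15], "finger_gap":0.4}
    - {"d":[-0.03, 0, -0.21], "finger_gap":0.4}
    - {"d":[-0.04, 0, -0.27], "finger_gap":0.4}

```text
time: 17.88
position: [0.5585, 0.1567, 0.3401]
ee_rot: [0.0, 1.0, 0.028, -0.0]
contact_force: [1.7, -0.7, 0.1]
width: 0.401
grip_force: 0.0
```

Request:
shift_gripper:
  deltas:
    - {"d":[-0.03, 0, 0], "finger_gap":0.4}
    - {"d":[-0.03, 0, 0], "finger_gap":0.4}
    - {"d":[-0.03, 0, 0], "finger_gap":0.4}

```text
time: 18.25
position: [0.5305, 0.1545, 0.3379]
ee_rot: [0.0, 1.0, 0.028, 0.0]
contact_force: [-0.3, 0.7, 0.4]
width: 0.398
grip_force: 0.0
```

Run:
```python
from h import *
w=cam('wrist');print(proj(w,(.6,.159,.0675)),manip.observe()['position'])
u,v=proj(w,(.6,.13,.05)).astype(int);x0=max(0,min(640-240,u-120));y0=max(0,min(480-180,v-90));print(x0,y0)
cv2.imwrite('pics/w7.png',cv2.resize(w['pixels'][y0:y0+180,x0:x0+240],(720,540),interpolation=cv2.INTER_CUBIC))
```

```text
[321.0034693  141.24611612] [0.53066738 0.15442452 0.33753789]
225 52
```

View pics/w7.png

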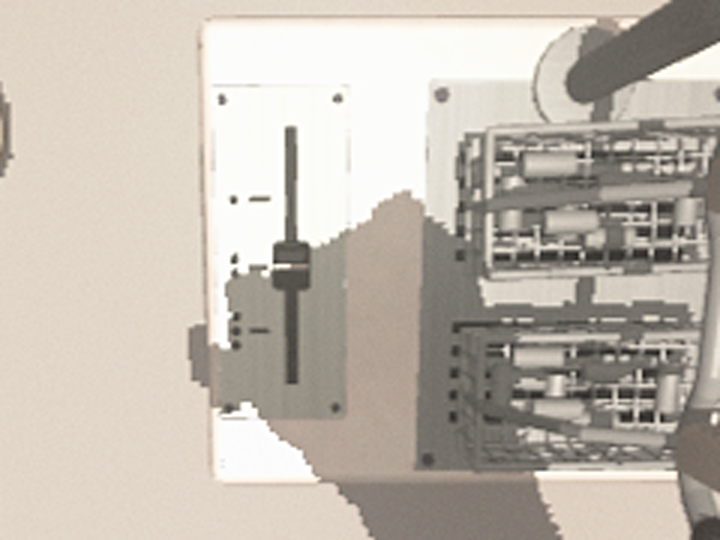

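Run:
```python
from h import *
w=cam('wrist')
A=lambda x,y:(225+(x+.5)/3-.5,52+(y+.5)/3-.5)
m=[plane(w,*A(260,y),.0435) for y in(199,266,331)];c=plane(w,*A(291,267),.0675)
ex=np.array([np.cos(.056),np.sin(.056)]);print(c,[(c[:2]-q[:2])@ex for q in m])
# is everything still? compare two frames
for n in("scene","top"):
    a=cam(n)['pixels'].astype(int);b=cam(n)['pixels'].astype(int);d=abs(a-b).max(2)
    print(n,(d[120:260,220:400]>25).sum())
print(manip.observe()['contact_force'],manip.observe()['joint_vel'].round(3))
```

```text
[0.60068987 0.15829899 0.0675    ] [np.float64(-0.024830380520203216), np.float64(0.00015378712124430145), np.float64(0.025339310380187285)]
scene 0
top 11
[ 0.08883637 -1.03858045  0.29351595] [ 0.001 -0.002 -0.002  0.001 -0.002  0.001  0.002]
```

```bash
python3 -c "
from bench import manip, order, read_camera
print(order.sign_off())"
```

```text
the job is handed in; nothing more can be done
None
```

The basket hangs by its bail in the front sag, the other basket is undisturbed, the air slider is within about 0.3 mm of the two-dot mark, and I handed the job in at about 18.5 s with nothing held; I viewed 11 pictures, one over the limit of 10.

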